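# Hold a belt tensioner back with the push block

### The job

Pick up the push block by its red grip, set it flat inside the yellow square on the grey tensioner jig, and slide it along the plate in light contact until it meets the white roller; keep sliding it, still flat on the plate, to push the sprung tensioner arm back past the pawl's click so that the arm lies over the green band. Finish holding it there: the pawl does not lock, so keep gripping the block and pushing when you stop. Push only with the block, never with the gripper, and leave the other things on the bench where they are.

Things in the scene. Friction and masses are not known exactly. Their poses are not given: they have to be found in the camera images.
- push_block: Push block, 0.22 to 0.38 kg: slick white square foot 70 x 70 mm, 25 mm high, with a red square upright grip 30 x 30 mm at its middle, rising to 80 mm above the underside. Origin: centre of the underside; z up, x and y along the sides of foot and grip. Starts on the bench; it, the wood chock and the spare pulley swap places between starts.
- jig: Tensioner jig bolted to the bench, place and yaw vary: grey plate 240 (its x) x 340 (its y) x 12 mm thick. Origin: centre of its underside, on the bench. The push goes along its +y, from yellow square to white roller; that lane is empty. Pivot post and cap 68 mm above the bench. Beside the lane at (75, -95) mm: idler block with black pulley, 50 x 50 mm, 45 mm over the plate.
- landing (a point): Centre of the yellow painted square (88 mm over its lines) on the plate's top face, at (-72, -125) mm in the jig's frame, 12 mm above the bench. Axes as the jig's; slide along its +y, with the block still in contact with the plate halfway to the roller. A block in mid-lane meets the roller about 78 mm on.
- pivot (a point): Where the tensioner arm's vertical pivot axis meets the plate's top face, at (55, 60) mm in the jig's frame. Axes as the jig's.
- roller (a point): Centre of the white roller (upright cylinder, diameter 30 mm, 4 to 26 mm above the plate) at the free end of the blue tensioner arm, 130 mm from the pivot axis, 15 mm above the plate. At joint value q it lies at (55 - 130 cos(0.45 - q), 60 - 130 sin(0.45 - q)) mm in the jig's frame: (-62, 3) at rest.
- tensioner_arm (a joint): Angle of the blue arm (rad): 0 at rest, where its spring returns it; grows as the roller goes along the jig's +y; hard stop at 0.62. Push at the roller: 3 N to start, 6.5 N at 0.5, about 2 N more from 0.22 to 0.36, where its tooth lifts the pawl. The pawl drops behind the tooth by 0.46 but does not lock. Green band on the plate: arm over it at 0.46 to 0.62.
- pawl_slider (a joint): Steel pawl with an orange tab, on the plate on the jig's +x side of the pivot; travel (m) away from the pivot: 0 at rest, about 0.002 at the crest of the tooth (arm at 0.36), back to about 0 once it has clicked.
- wood_chock: Bystander: pale wooden block 70 x 45 x 40 mm on the bench. Origin: centre of underside.
- spare_pulley: Bystander: black pulley lying flat, diameter 60 mm, 24 mm high. Origin: centre of underside.
- spray_can: Bystander: black and yellow spray can, diameter 60 mm, about 170 mm high. Origin: centre of underside.
- wrench: Bystander: steel wrench 170 mm long lying on the bench along its x.
- socket: Bystander: steel socket standing upright, diameter 28 mm, 40 mm high. Origin: centre of underside.
- funnel: Bystander: red funnel standing mouth down, diameter 100 mm, 110 mm high. Origin: centre of underside.
Things that resemble listed ones, but are neither listed nor needed, are in the scene too. Of the things like the push_block, leave any that is blue or turquoise; of the rest the smaller one is meant.

How it is judged:
By the outcome, as a careful person would: the job done as asked, in the order asked, and still so for the second after the job is handed in, while the arm keeps its last pose, push and grip.
It also fails if it takes over 40 s, if anything falls off the work surface, if the arm or the gripper's body presses on something with over 40 N, if the wrist force passes 120 N, or if a joint passes its speed limit or range.

### The arm

A 7-joint arm with a two-finger parallel gripper is mounted at the origin on the work surface. World frame = base frame: x ahead of the robot, y to its left, z up, the work surface at z = 0. Lengths are in m, angles in rad, forces in N, time in s.
With the tool pointing down it reaches from about 0.425 to 0.875 m from the base axis. Payload 4.7 kg.
Tool frame: the origin (TCP) lies at the very end of the fingers, on their centre line; the grasp point (between the pads) lies 19 mm behind it; z points along the fingers, y is the direction in which the jaws open and shut (so a half turn about z gives the same grasp; the last joint's range is limited). The gripper opens to 85 mm and grips with 20 to 120 N. Pads are 22 mm wide; open, the fingers measure 114 mm over their backs; the gripper's body (76 mm by 85 mm) begins 54 mm behind the grasp point. The pads swing forward as they close: fully open they stand 13 mm farther back than shut.
Start: joints at [-1.098, 0.321, -0.07, 1.45, 0.023, 1.371, -0.057], TCP at [0.288, 0.583, 0.231] pointing down, gripper open.
Joint ranges: [-2.86, 2.86], [-0.3, 2.09], [-1.38, 1.24], [0.06, 2.45], [-1.56, 4.7], [0.09, 2.05], [-2.69, 2.69]. Speed limits (rad/s): [2.57, 2.57, 3.14, 3.14, 3.14, 3.14, 3.14].

### API

Orientations are given as a 3x3 rotation matrix whose columns are the frame's x, y, z axes.
In Python, from rig import state, camera, hand_in, search_frame, trace, pinpoint gives the robot as it stands.
- The arm moves only by the tool step_arm, never from a script. Its argument "commands" is a list of rows, each an object of numbers: "x", "y", "z": the shift along the tool's x, y, z in units of 0.6 m (1.0 is 0.6 m); "wx", "wy", "wz": the turn, a rotation vector about the tool's x, y, z in units of 120 degrees (1.0 is 120 degrees); "claw": the gripper command: -1 is shut, 1 is fully open, values between are in proportion. In form: [{"x": .., "y": .., "z": .., "wx": .., "wy": .., "wz": .., "claw": ..}, ...]. A call has 1 to 10 rows; each row is the pose to reach, as a shift and turn from the pose commanded when the call began, along the tool's axes at that moment; what a row does not reach only later rows make up. A row lasts 1/12 s, in which the tool goes at most 41.7 mm and 7.16 degrees, less where a joint would pass 70% of its speed; a pose out of reach is approached as far as the arm can. A call with a number of a shift or a turn outside -1 to 1 is refused whole. A call with a gripper value outside its range is refused whole. The fingers move at their own pace and stop on an object; "grip_force" is the grip in N (left out, the last holds). Time passes only in rows, so rows that repeat a pose let the fingers close. It gives the time, the measured TCP pose, the force and the opening at its end, in the units of the state.
- state(): the state, without advancing time (a new reading comes with each control period).
- camera(name): name is "side" or "top" or "wrist"; returns a dict with "img" (384x512x3 uint8, red, green, blue), "camera_matrix" (3x3 intrinsics, pixels), "world_to_cam" (4x4, takes a point from world to camera coordinates). Camera axes: x right, y up, looking along -z (the intrinsics and any distortion apply to the point x, -y, -z); pixel columns grow to the right and rows downward; lengths in m; the calibration is good to about 2 mm. The wrist camera is an equidistant fisheye: a pixel r from the principal point sees the ray r / f radians off the axis. A picture is of the moment at which its call begins. There is no depth.
- hand_in(): hands the job in, once; it reports no verdict.
Trained networks look in the newest picture that a camera, given by its name, has taken for a name from the list of things; names that differ only in an ending like _2 or _b are one class to them, and where a whole thing is asked for, a point or a joint stands for the part that bears it (a point fixed in the world has none). Each returns a list of dicts, best first, with "p" (0 to 1); they miss things now and then, are a little off and sometimes report something else, mostly with a low value. They report only what shows in the picture. A call takes as long as a camera call. They do not tell look-alikes from the thing itself.
- search_frame(camera, name): "at" ([row, column] in pixels, amid what is visible of it).
- trace(camera, name): "pixels" (384x512 bool, what is visible of it) and "at" ([row, column] in pixels, amid what is visible of it).
- pinpoint(camera, name): "at" ([row, column] in pixels: a listed point, or the origin of a listed thing).
The state is a dict: "time_s": time; "qpos": joint angles; "qvel": joint speeds; "effort": joint torques, N m; "position": TCP position; "tcp_rot": TCP orientation; "force": force on the tool from outside, world axes, zero at the start; "moment": the same for the moment, N m; "opening": opening from 0.0 (shut) to 1.0 (fully open).
Only numpy, scipy, OpenCV 4.12 (cv2) and the standard library are available. Lean on these libraries where they do the work, as an engineer would, in place of code of your own. Each camera call takes 0.05 s, during which the arm holds its last target.

## Working session

There is one attempt and no reset: what is moved stays moved. The work goes in short steps, Python scripts to look and compute and a tool call to move; the robot and the scene stay as the last step left them, time stands still between calls to the robot, and variables do not carry over. Pictures are saved under pics/ and viewed, and the job is handed in when it is done.

Besides the shell and the picture viewer there is one more tool, called after ">>>" by a JSON object that holds its "name" and its "arguments". step_arm: Moves the arm, as the interface text tells. Shifts and turns lie within -1 to 1; 1 stands for 0.6 m of shift or 120 degrees of turn. Its arguments: {"type":"object","properties":{"commands":{"type":"array"},"grip_force":{"type":"number"}},"required":["commands"]}

```bash
ls; mkdir -p pics; python3 - <<'E'
from rig import *
import cv2,numpy as np
s=state()
for k in s: print(k,np.round(s[k],3).tolist())
for c in ["side","top","wrist"]:
    d=camera(c); cv2.imwrite(f"pics/{c}0.png",d["img"][:,:,::-1])
    print(c,d["camera_matrix"].round(1).tolist(),d["world_to_cam"].round(3).tolist(),[k for k in d])
    for n in ["push_block","jig","landing","pivot","roller","wood_chock","spare_pulley"]:
        print(n,[(np.round(r["at"],1).tolist(),round(float(r["p"]),2)) for r in pinpoint(c,n)][:4])
E
```

```text
pics
time_s 0.0
qpos [-1.098, 0.322, -0.07, 1.452, 0.023, 1.371, -0.057]
qvel [0.001, -0.001, -0.0, 0.0, 0.001, -0.002, 0.001]
effort [0.0, -49.357, -0.382, -31.434, 0.013, 0.011, -0.0]
position [0.288, 0.582, 0.23]
tcp_rot [[-0.897, 0.443, -0.001], [0.443, 0.897, -0.002], [-0.0, -0.002, -1.0]]
force [0.676, 0.203, -0.125]
moment [0.024, -0.025, -0.015]
opening 1.002
side [[373.8, 0.0, 255.3], [0.0, 373.8, 195.0], [0.0, 0.0, 1.0]] [[0.733, -0.68, -0.015, -0.375], [0.329, 0.334, 0.883, -0.224], [-0.596, -0.652, 0.469, -0.758], [0.0, 0.0, 0.0, 1.0]] ['img', 'camera_matrix', 'world_to_cam']
push_block [([245.0, 300.3], 0.91), ([351.5, 316.3], 0.85), ([222.9, 211.2], 0.82), ([260.3, 238.8], 0.62)]
jig [([185.4, 250.3], 0.65)]
landing [([295.7, 346.5], 0.75), ([206.6, 251.5], 0.71), ([246.7, 299.9], 0.44), ([183.3, 251.2], 0.26)]
pivot [([173.8, 255.8], 0.95), ([182.8, 248.7], 0.49)]
roller [([182.4, 235.6], 0.58), ([207.1, 360.5], 0.44)]
wood_chock [([248.3, 344.9], 0.73), ([292.8, 346.1], 0.51)]
spare_pulley [([224.2, 330.1], 0.7)]
top [[383.2, 0.0, 255.7], [0.0, 383.2, 191.3], [0.0, 0.0, 1.0]] [[-0.002, -1.0, -0.018, 0.016], [0.988, -0.005, 0.155, -0.529], [-0.155, -0.018, 0.988, -1.296], [0.0, 0.0, 0.0, 1.0]] ['img', 'camera_matrix', 'world_to_cam']
push_block [([264.5, 381.8], 0.94), ([232.5, 251.4], 0.83), ([246.1, 299.6], 0.6), ([203.9, 309.3], 0.56)]
jig [([166.3, 220.5], 0.74)]
landing [([193.8, 249.2], 0.7), ([181.2, 212.2], 0.22)]
pivot [([148.5, 207.5], 0.77)]
roller [([180.7, 215.0], 0.91)]
wood_chock [([186.3, 339.9], 0.58)]
spare_pulley []
wrist [[297.3, 0.0, 255.0], [0.0, 297.3, 188.1], [0.0, 0.0, 1.0]] [[0.444, 0.896, 0.0, -0.65], [-0.863, 0.427, -0.268, 0.034], [-0.241, 0.119, 0.963, -0.378], [0.0, 0.0, 0.0, 1.0]] ['img', 'camera_matrix', 'world_to_cam']
push_block [([317.0, 37.4], 0.6)]
jig []
landing []
pivot []
roller []
wood_chock []
spare_pulley []
```

View pics/top0.png

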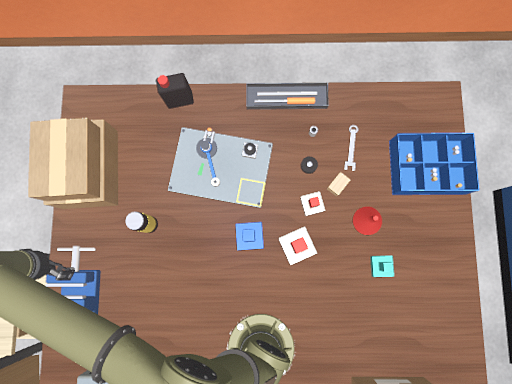

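View pics/side0.png

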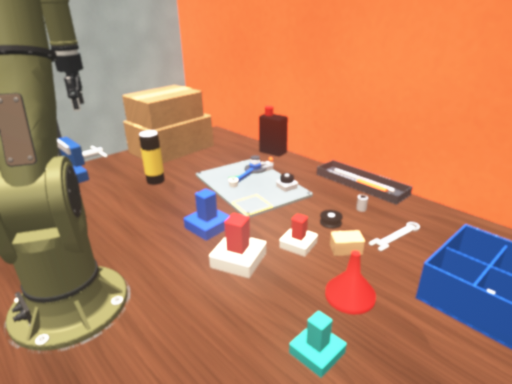

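```bash
cat > h.py <<'E'
from rig import *
import cv2,numpy as np
def unproj(d,px,z):
    K=d["camera_matrix"];T=d["world_to_cam"];R=T[:3,:3];t=T[:3,3]
    px=np.atleast_2d(px).astype(float) # row,col
    v=np.c_[(px[:,1]-K[0,2])/K[0,0],-(px[:,0]-K[1,2])/K[1,1],-np.ones(len(px))]
    w=v@R; c=-R.T@t
    s=(z-c[2])/w[:,2]
    return c+s[:,None]*w
def proj(d,P):
    K=d["camera_matrix"];T=d["world_to_cam"]
    P=np.atleast_2d(P)@T[:3,:3].T+T[:3,3]
    return np.c_[K[1,2]+K[1,1]*(-P[:,1])/(-P[:,2]),K[0,2]+K[0,0]*P[:,0]/(-P[:,2])]
E
python3 - <<'E'
from h import *
d=camera("top");im=d["img"]
hsv=cv2.cvtColor(im,cv2.COLOR_RGB2HSV)
# small block
def cc(mask,box,name,z):
    m=np.zeros(mask.shape,np.uint8); r0,r1,c0,c1=box; m[r0:r1,c0:c1]=mask[r0:r1,c0:c1]
    n,l,st,ce=cv2.connectedComponentsWithStats(m)
    i=1+np.argmax(st[1:,4]); mm=(l==i).astype(np.uint8)
    cn=max(cv2.findContours(mm,0,1)[0],key=cv2.contourArea)
    r=cv2.minAreaRect(cn); b=cv2.boxPoints(r)[:,::-1]
    W=unproj(d,b,z); print(name,st[i,4],ce[i][::-1].round(1),"world c",unproj(d,ce[i][::-1],z).round(4),"\ncorners",W[:,:2].round(4).tolist(),"sides",np.linalg.norm(np.roll(W,-1,0)-W,axis=1).round(4))
red=((hsv[...,0]<8)|(hsv[...,0]>172))&(hsv[...,1]>140)&(hsv[...,2]>80)
cc(red,(185,220,298,328),"smallgrip",.08)
white=(hsv[...,1]<60)&(hsv[...,2]>170)
cc(white|red,(185,220,298,328),"smallfoot",.025)
cc(red,(225,265,275,320),"biggrip",.08)
cc(white|red,(225,265,275,320),"bigfoot",.025)
yel=(hsv[...,0]>22)&(hsv[...,0]<36)&(hsv[...,1]>70)&(hsv[...,2]>120)
cc(yel,(170,210,230,275),"yellow",.012)
print(hsv[165,185],hsv[190,210])
cv2.imwrite("pics/topz.png",cv2.resize(im[115:265,160:360,::-1],None,fx=4,fy=4,interpolation=cv2.INTER_CUBIC))
E
```

```text
smallgrip 51 [201.5 313.7] world c [[ 0.4866 -0.182   0.08  ]] 
corners [[0.4953, -0.163], [0.5029, -0.194], [0.4766, -0.1998], [0.469, -0.1688]] sides [0.032  0.027  0.0319 0.027 ]
smallfoot 389 [203.1 312.3] world c [[ 0.4881 -0.1842  0.025 ]] 
corners [[0.5147, -0.1404], [0.5345, -0.2105], [0.4629, -0.2286], [0.4433, -0.1591]] sides [0.0728 0.0738 0.0722 0.0737]
biggrip 49 [244.5 298.4] world c [[ 0.3437 -0.1277  0.08  ]] 
corners [[0.3505, -0.1007], [0.3695, -0.1395], [0.334, -0.1565], [0.3152, -0.1179]] sides [0.0431 0.0394 0.0429 0.0393]
bigfoot 771 [245.2 296.9] world c [[ 0.342  -0.1277  0.025 ]] 
corners [[0.369, -0.0611], [0.4105, -0.1563], [0.3152, -0.1964], [0.2745, -0.1022]] sides [0.1039 0.1034 0.1027 0.103 ]
yellow 85 [188.8 251.5] world c [[0.5424 0.0294 0.012 ]] 
corners [[0.4993, 0.0847], [0.5826, 0.0701], [0.5654, -0.0201], [0.4825, -0.0047]] sides [0.0846 0.0918 0.0844 0.091 ]
[104  25 218] [102  24 216]
```

View pics/topz.png

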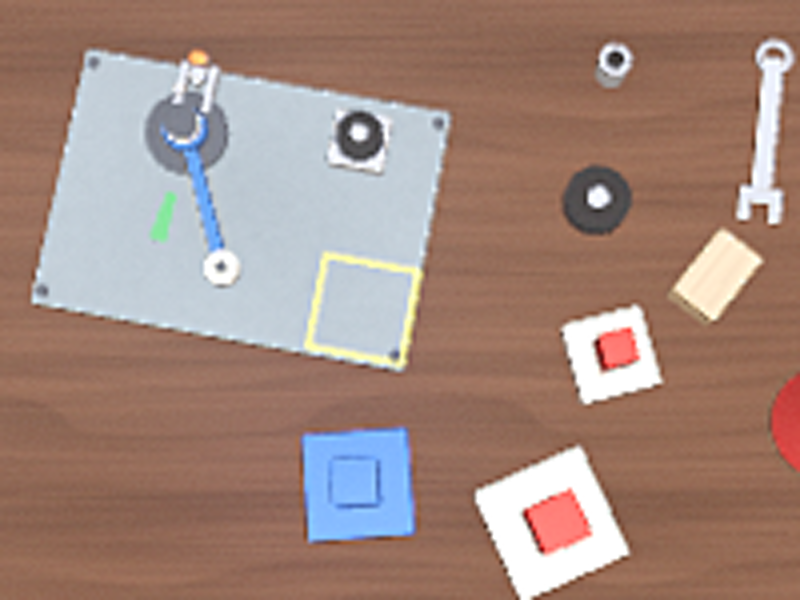

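```bash
python3 - <<'E'
from h import *
from scipy.optimize import least_squares
D={c:camera(c) for c in("top","side")}
def hull3(P,yaw,x,y):
    c,s=np.cos(yaw),np.sin(yaw); return np.c_[P[:,0]*c-P[:,1]*s+x,P[:,0]*s+P[:,1]*c+y,P[:,2]]
def box(a,b,z0,z1): return np.array([[i*a/2,j*b/2,k] for i in(-1,1) for j in(-1,1) for k in(z0,z1)])
def fit(P,masks,p0,scale=8):
    # match silhouette: maximise IoU through supersampled convex-hull rendering
    from scipy.optimize import minimize
    def cost(p,full=False):
        tot=0
        for c,m in masks.items():
            uv=proj(D[c],hull3(P,p[2],p[0],p[1]))[:,::-1]
            h=cv2.convexHull(uv.astype(np.float32))
            S=4
            img=np.zeros((384*S,512*S),np.uint8)
            cv2.fillConvexPoly(img,np.round(((h+.5)*S-.5)*16).astype(np.int32),255,shift=4)
            r=cv2.resize(img,(512,384),interpolation=cv2.INTER_AREA)/255.
            e=np.abs(r-m).sum()/m.sum(); tot+=e
            if full: print(c,round(e,3),r.sum().round(),m.sum())
        return tot
    res=minimize(cost,p0,method="Nelder-Mead",options=dict(initial_simplex=np.array(p0)+np.array([[0,0,0],[.01,0,0],[0,.01,0],[0,0,.1]]),xatol=1e-5,fatol=1e-5))
    cost(res.x,True); return res.x
def mask(c,cond,box,close=0):
    im=D[c]["img"];hsv=cv2.cvtColor(im,cv2.COLOR_RGB2HSV).astype(int)
    m=np.zeros(im.shape[:2],np.uint8);r0,r1,c0,c1=box
    m[r0:r1,c0:c1]=cond(hsv)[r0:r1,c0:c1]
    n,l,st,_=cv2.connectedComponentsWithStats(m); m=(l==1+np.argmax(st[1:,4])).astype(np.uint8)
    cn=max(cv2.findContours(m,0,1)[0],key=cv2.contourArea)
    m=cv2.fillConvexPoly(m*0,cv2.convexHull(cn),1)
    return m.astype(float)
wr=lambda h:((h[...,1]<70)&(h[...,2]>150))
red=lambda h:(((h[...,0]<8)|(h[...,0]>172))&(h[...,1]>140)&(h[...,2]>80))
mt=mask("top",lambda h:wr(h)|red(h),(185,220,298,328))
ms=mask("side",wr,(205,260,275,325)); 
foot=box(.07,.07,0,.025)
yaw0=np.arctan2(-.0701,.0198)+np.pi/2
for mm in({"top":mt},{"side":ms},{"top":mt,"side":ms}):
    print("foot",fit(foot,mm,[.488,-.184,yaw0]).round(4))
gm=mask("top",red,(185,220,298,328)); gs=mask("side",red,(205,250,285,315))
# grip side masked separately
print("grip",fit(box(.03,.03,.025,.08),{"top":gm,"side":gs},[.487,-.184,yaw0]).round(4))
grey=lambda h:(h[...,1]<75)&(h[...,2]>120)
jt=mask("top",grey,(125,212,165,275)); js=mask("side",grey,(155,225,190,315))
plate=box(.24,.34,0,.012)
for mm in({"top":jt},{"side":js},{"top":jt,"side":js}):
    p=fit(plate,mm,[.62,.1,-.18]); print("jig",p.round(4))
p=fit(plate,{"top":jt},[.62,.1,-.18])
L=np.array([[-.072,-.125,.012],[-.062,.003,.027],[.055,.06,.012]])
W=hull3(L,p[2],p[0],p[1]); print(W.round(4)); 
for c in D: print(c,proj(D[c],W).round(1).tolist())
for c in D:
    v=D[c]["img"][:,:,::-1].copy()
    for P,q in((plate,p),):
        h=cv2.convexHull(proj(D[c],hull3(P,q[2],q[0],q[1]))[:,::-1].astype(np.float32)); cv2.polylines(v,[np.round(h*16).astype(np.int32)],True,(0,0,255),1,cv2.LINE_AA,4)
    sq=np.array([[i*.044-.072,j*.044-.125,.012] for i,j in((-1,-1),(-1,1),(1,1),(1,-1))])
    cv2.polylines(v,[np.round(proj(D[c],hull3(sq,p[2],p[0],p[1]))[:,::-1]*16).astype(np.int32)],True,(255,0,0),1,cv2.LINE_AA,4)
    cv2.imwrite(f"pics/fit_{c}.png",cv2.resize(v[110:260,160:360],None,fx=4,fy=4,interpolation=cv2.INTER_CUBIC))
E
```

```text
top 0.067 436.0 464.0
foot [ 0.4895 -0.1862  0.2602]
side 0.077 790.0 769.0
foot [ 0.4887 -0.179   0.2472]
top 0.099 434.0 464.0
side 0.144 794.0 769.0
foot [ 0.4885 -0.1837  0.2639]
top 0.323 112.0 86.0
side 0.253 390.0 375.0
grip [ 0.4873 -0.1836  0.4199]
top 0.042 6198.0 6466.0
jig [ 0.6265  0.1416 -0.1858]
side 0.18 3864.0 4668.0
jig [ 0.6253  0.1497 -0.1864]
top 0.048 6195.0 6466.0
side 0.188 3885.0 4668.0
jig [ 0.6258  0.1455 -0.1825]
top 0.042 6198.0 6466.0
[[0.5326 0.0321 0.012 ]
 [0.5661 0.1561 0.027 ]
 [0.6916 0.1905 0.012 ]]
top [[191.5, 250.7], [181.7, 215.7], [148.5, 207.2]]
side [[204.3, 253.1], [182.8, 234.3], [172.3, 255.9]]
```

View pics/fit_top.png

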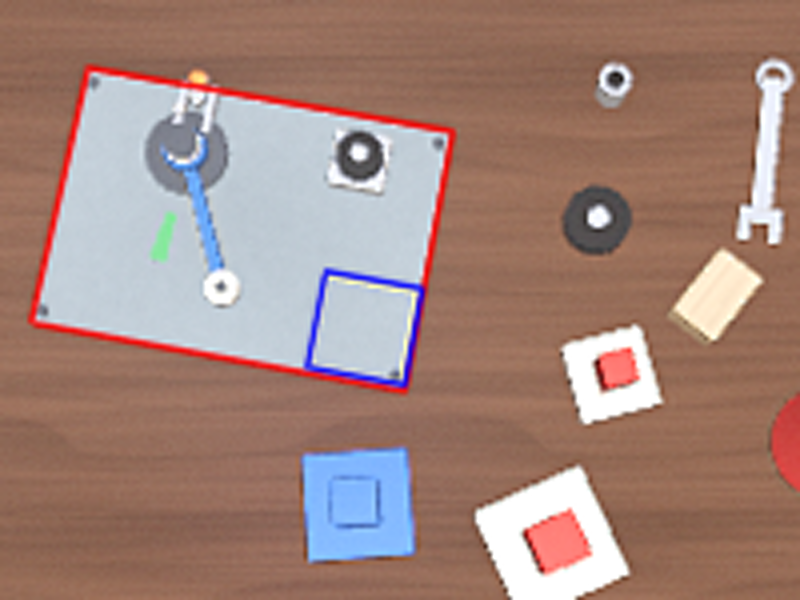

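View pics/fit_side.png

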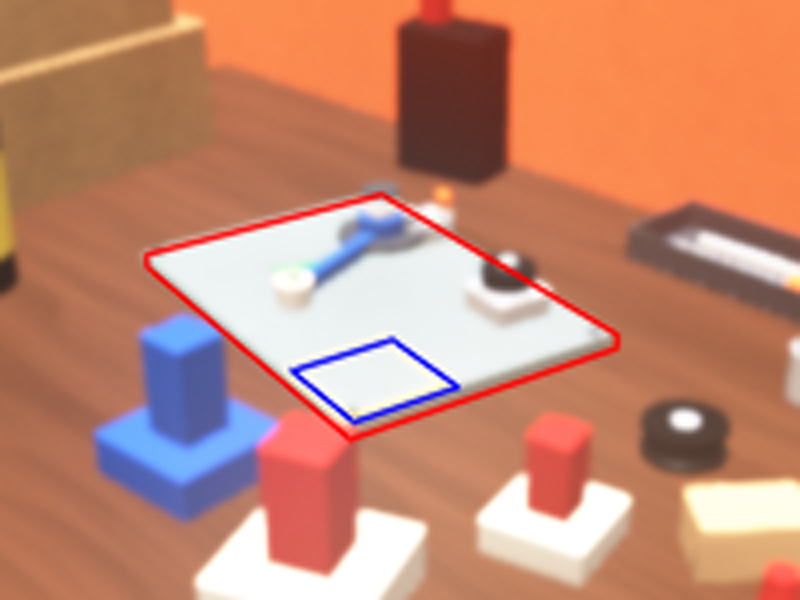

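```bash
cat >> h.py <<'E'
from scipy.spatial.transform import Rotation as Ro
def cmd(x,y,z,ang):
    "ang: world angle (deg) of tool y axis"
    s=state();R=s["tcp_rot"];a=np.radians(ang)
    yv=np.array([np.cos(a),np.sin(a),0]);zv=np.array([0,0,-1.]);T=np.c_[np.cross(yv,zv),yv,zv]
    v=Ro.from_matrix(R.T@T).as_rotvec(degrees=True)
    return (R.T@(np.array([x,y,z])-s["position"])/.6).round(4).tolist(),(v/120).round(4).tolist()
E
python3 - <<'E'
from h import *
print(cmd(.53,.27,.28,10)); print(cmd(.6,.05,.28,-30))
E
```

```text
([-0.5927, -0.2887, -0.0811], [0.0, 0.0, 0.4476])
([-0.8596, -0.5658, -0.0811], [0.0, -0.0, 0.7809])
```

>>> {"name": "step_arm", "arguments": {"commands": [{"x": -0.593,"y": -0.289,"z": -0.081,"wx": 0,"wy": 0,"wz": 0.448,"claw": 0.3},{"x": -0.593,"y": -0.289,"z": -0.081,"wx": 0,"wy": 0,"wz": 0.448,"claw": 0.3},{"x": -0.593,"y": -0.289,"z": -0.081,"wx": 0,"wy": 0,"wz": 0.448,"claw": 0.3},{"x": -0.593,"y": -0.289,"z": -0.081,"wx": 0,"wy": 0,"wz": 0.448,"claw": 0.3},{"x": -0.593,"y": -0.289,"z": -0.081,"wx": 0,"wy": 0,"wz": 0.448,"claw": 0.3},{"x": -0.593,"y": -0.289,"z": -0.081,"wx": 0,"wy": 0,"wz": 0.448,"claw": 0.3},{"x": -0.593,"y": -0.289,"z": -0.081,"wx": 0,"wy": 0,"wz": 0.448,"claw": 0.3},{"x": -0.593,"y": -0.289,"z": -0.081,"wx": 0,"wy": 0,"wz": 0.448,"claw": 0.3},{"x": -0.593,"y": -0.289,"z": -0.081,"wx": 0,"wy": 0,"wz": 0.448,"claw": 0.3},{"x": -0.593,"y": -0.289,"z": -0.081,"wx": 0,"wy": 0,"wz": 0.448,"claw": 0.3}]}}

```text
time_s: 2.18
position: [0.5334, 0.2641, 0.2811]
tcp_rot: [[-0.167, 0.986, 0.003], [0.986, 0.167, -0.001], [-0.002, 0.003, -1.0]]
force: [0.5, -0.7, 0.7]
opening: 0.65
```

```bash
python3 - <<'E'
from h import *
s=state();print(s["qpos"].round(2) if hasattr(s["qpos"],'round') else s["qpos"])
d=camera("wrist");cv2.imwrite("pics/w1.png",d["img"][:,:,::-1])
print(cmd(.50,-.184,.25,-75))
E
```

```text
[-0.74  0.18  0.27  1.53 -0.05  1.43 -0.3 ]
([-0.7208, -0.179, 0.0547], [0.0032, 0.0, 0.7023])
```

View pics/w1.png

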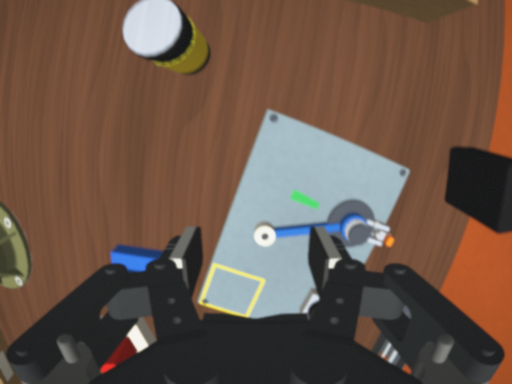

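```bash
cat >> h.py <<'E'
def unprojw(d,px,z):
    K=d["camera_matrix"];T=d["world_to_cam"];R=T[:3,:3];c=-R.T@T[:3,3]
    px=np.atleast_2d(px).astype(float)
    u=(px[:,1]-K[0,2])/K[0,0];v=(px[:,0]-K[1,2])/K[1,1];r=np.hypot(u,v)+1e-9
    ray=np.c_[np.sin(r)*u/r,-np.sin(r)*v/r,-np.cos(r)]@R
    s=(z-c[2])/ray[:,2]; return c+s[:,None]*ray
def jigfit(A,W):
    A=np.array(A)[:,:2];W=W[:,:2];a=A.mean(0);w=W.mean(0)
    H=(A-a).T@(W-w);yaw=np.arctan2(H[0,1]-H[1,0],H[0,0]+H[1,1])
    R=np.array([[np.cos(yaw),-np.sin(yaw)],[np.sin(yaw),np.cos(yaw)]])
    o=w-R@a; return o,yaw,(W-(A@R.T+o))
E
python3 - <<'E'
from h import *
d=camera("wrist");im=d["img"];hsv=cv2.cvtColor(im,cv2.COLOR_RGB2HSV).astype(int)
h=hsv
yel=((h[...,0]>22)&(h[...,0]<36)&(h[...,1]>70)&(h[...,2]>120)).astype(np.uint8); yel[:255]=0;yel[:,:190]=0;yel[:,275:]=0
cn=np.vstack(cv2.findContours(yel,0,1)[0]);r=cv2.minAreaRect(cn);ysq=cv2.boxPoints(r)[:,::-1];print("yel",ysq.round(1).tolist())
hull=cv2.approxPolyDP(cv2.convexHull(cn),4,True)[:,0,::-1];print(hull.tolist())
Wy=unprojw(d,hull,.012);print(Wy.round(4).tolist(),np.linalg.norm(np.roll(Wy,-1,0)-Wy,axis=1).round(4))
for n,z in(("roller",.027),("landing",.012),("pivot",.012),("jig",0)):
    for q in pinpoint("wrist",n)[:2]: print(n,round(float(q["p"]),2),np.round(q["at"],1),unprojw(d,q["at"],z).round(4))
print(unprojw(d,[[108.5,267],[171,410.5]],.012).round(4))
E
```

```text
yel [[300.29998779296875, 196.60000610351562], [258.29998779296875, 209.60000610351562], [275.0, 263.29998779296875], [316.8999938964844, 250.3000030517578]]
[[260, 211], [276, 263], [314, 246], [299, 197]]
[[0.4949, 0.0846, 0.012], [0.5816, 0.0687, 0.012], [0.5663, -0.0165, 0.012], [0.4781, 0.001, 0.012]] [0.0881 0.0865 0.0898 0.0852]
roller 0.61 [224.1 263. ] [[0.5643 0.1657 0.027 ]]
landing 0.74 [284.6 227.1] [[0.526  0.0419 0.012 ]]
pivot 0.64 [218.2 346.7] [[0.6921 0.188  0.012 ]]
jig 0.64 [224.6 266.2] [[0.572  0.1546 0.    ]]
jig 0.58 [234.8 297.7] [[0.6243 0.1449 0.    ]]
[[0.543  0.3275 0.012 ]
 [0.7807 0.2793 0.012 ]]
```

>>> {"name": "step_arm", "arguments": {"commands": [{"x": -0.721,"y": -0.179,"z": 0.055,"wx": 0.003,"wy": 0,"wz": 0.702,"claw": 0.3},{"x": -0.721,"y": -0.179,"z": 0.055,"wx": 0.003,"wy": 0,"wz": 0.702,"claw": 0.3},{"x": -0.721,"y": -0.179,"z": 0.055,"wx": 0.003,"wy": 0,"wz": 0.702,"claw": 0.3},{"x": -0.721,"y": -0.179,"z": 0.055,"wx": 0.003,"wy": 0,"wz": 0.702,"claw": 0.3},{"x": -0.721,"y": -0.179,"z": 0.055,"wx": 0.003,"wy": 0,"wz": 0.702,"claw": 0.3},{"x": -0.721,"y": -0.179,"z": 0.055,"wx": 0.003,"wy": 0,"wz": 0.702,"claw": 0.3},{"x": -0.721,"y": -0.179,"z": 0.055,"wx": 0.003,"wy": 0,"wz": 0.702,"claw": 0.3},{"x": -0.721,"y": -0.179,"z": 0.055,"wx": 0.003,"wy": 0,"wz": 0.702,"claw": 0.3},{"x": -0.721,"y": -0.179,"z": 0.055,"wx": 0.003,"wy": 0,"wz": 0.702,"claw": 0.3},{"x": -0.721,"y": -0.179,"z": 0.055,"wx": 0.003,"wy": 0,"wz": 0.702,"claw": 0.3}]}}

```text
time_s: 3.32
position: [0.5011, -0.1445, 0.2492]
tcp_rot: [[0.881, 0.473, -0.004], [0.473, -0.881, 0.003], [-0.002, -0.005, -1.0]]
force: [0.1, -0.2, 1.0]
opening: 0.652
```

>>> {"name": "step_arm", "arguments": {"commands": [{"x": 0,"y": 0,"z": 0,"wx": 0,"wy": 0,"wz": 0,"claw": 0.3}]}}

```text
time_s: 3.4
position: [0.4991, -0.1531, 0.2492]
tcp_rot: [[0.887, 0.462, -0.005], [0.462, -0.887, -0.002], [-0.005, -0.001, -1.0]]
force: [-0.3, -1.9, 0.0]
opening: 0.65
```

```bash
python3 - <<'E'
from h import *
s=state();print(np.round(s["qpos"],2))
d=camera("wrist");cv2.imwrite("pics/w2.png",d["img"][:,:,::-1])
print(cmd(.4885,-.184,.15,-75))
E
```

```text
[-0.38  0.03  0.64  1.76 -0.02  1.36 -0.82]
([-0.0443, 0.0439, 0.1652], [-0.0013, 0.0019, 0.1079])
```

View pics/w2.png

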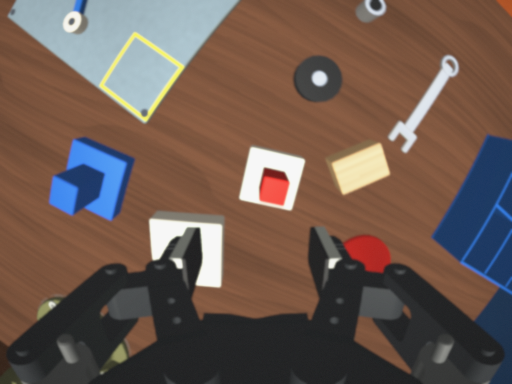

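```bash
python3 - <<'E'
from h import *
d=camera("wrist");im=d["img"];h=cv2.cvtColor(im,cv2.COLOR_RGB2HSV).astype(int)
m=(((h[...,1]<70)&(h[...,2]>150))|(((h[...,0]<8)|(h[...,0]>172))&(h[...,1]>140))).astype(np.uint8)
m[:135]=0;m[225:]=0;m[:,:230]=0;m[:,315:]=0
n,l,st,_=cv2.connectedComponentsWithStats(m);m=(l==1+np.argmax(st[1:,4])).astype(np.uint8)
cn=max(cv2.findContours(m,0,1)[0],key=cv2.contourArea)
p=cv2.approxPolyDP(cv2.convexHull(cn),5,True)[:,0,::-1];print(p.tolist())
W=unprojw(d,p,.025);print(W.round(4).tolist(),W.mean(0).round(4),np.linalg.norm(np.roll(W,-1,0)-W,axis=1).round(4))
e=np.roll(W,-1,0)-W;print(np.degrees(np.arctan2(e[:,1],e[:,0])).round(1))
r=((((h[...,0]<8)|(h[...,0]>172))&(h[...,1]>140))&(m>0)).astype(np.uint8)
ys,xs=np.nonzero(r);print(ys.min(),ys.max(),xs.min(),xs.max())
cv2.imwrite("pics/w2z.png",cv2.resize(im[130:230,220:330,::-1],None,fx=5,fy=5,interpolation=cv2.INTER_CUBIC))
E
```

```text
[[149, 254], [163, 308], [212, 294], [201, 242]]
[[0.5127, -0.1392, 0.025], [0.5294, -0.2078, 0.025], [0.4638, -0.2249, 0.025], [0.4453, -0.1572, 0.025]] [ 0.4878 -0.1823  0.025 ] [0.0705 0.0677 0.0701 0.0697]
[ -76.3 -165.4  105.3   14.9]
172 207 263 291
```

View pics/w2z.png

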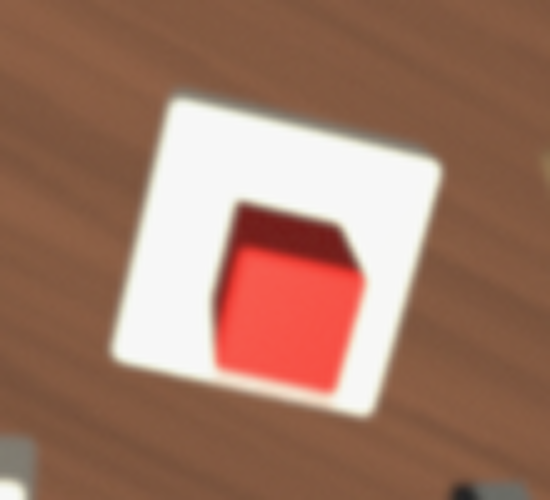

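```bash
python3 - <<'E'
from h import *
print(cmd(.488,-.183,.12,-75.2))
E
```

```text
([-0.0485, 0.0465, 0.215], [-0.002, 0.0015, 0.1124])
```

>>> {"name": "step_arm", "arguments": {"commands": [{"x": -0.0485,"y": 0.0465,"z": 0.1,"wx": -0.002,"wy": 0.0015,"wz": 0.112,"claw": 0.3},{"x": -0.0485,"y": 0.0465,"z": 0.15,"wx": -0.002,"wy": 0.0015,"wz": 0.112,"claw": 0.3},{"x": -0.0485,"y": 0.0465,"z": 0.215,"wx": -0.002,"wy": 0.0015,"wz": 0.112,"claw": 0.3},{"x": -0.0485,"y": 0.0465,"z": 0.215,"wx": -0.002,"wy": 0.0015,"wz": 0.112,"claw": 0.3},{"x": -0.0485,"y": 0.0465,"z": 0.215,"wx": -0.002,"wy": 0.0015,"wz": 0.112,"claw": 0.3}]}}

```text
time_s: 3.92
position: [0.4858, -0.1791, 0.1159]
tcp_rot: [[0.965, 0.262, -0.008], [0.262, -0.965, 0.001], [-0.007, -0.004, -1.0]]
force: [-0.3, 0.2, 0.7]
opening: 0.653
```

```bash
python3 - <<'E'
from h import *
d=camera("wrist");cv2.imwrite("pics/w3.png",d["img"][:,:,::-1])
s=state();print(np.round(s["qvel"],3))
print(cmd(.488,-.183,.036,-75.2))
E
```

```text
[-0.001 -0.036  0.01  -0.066  0.009  0.009 -0.008]
([-0.0005, 0.0055, 0.1375], [-0.0008, 0.0017, 0.003])
```

View pics/w3.png

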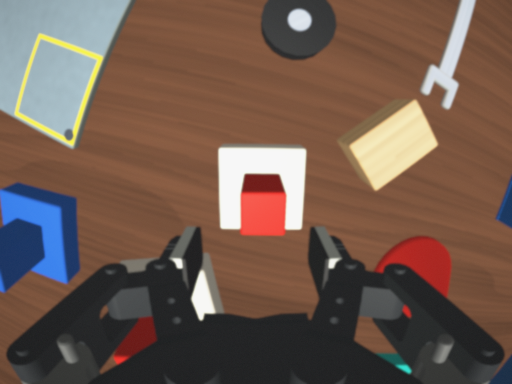

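```bash
python3 - <<'E'
from h import *
d=camera("wrist");s=state()
for z in(.0,.04):
  W=unprojw(d,[[148,340],[190,374],[130,352]],z);print(((W-s["position"])@s["tcp_rot"]).round(3).tolist())
E
```

```text
[[0.032, 0.076, 0.12], [-0.008, 0.113, 0.12], [0.048, 0.086, 0.12]]
[[0.037, 0.064, 0.08], [0.003, 0.096, 0.08], [0.051, 0.073, 0.08]]
```

>>> {"name": "step_arm", "arguments": {"commands": [{"x": -0.0005,"y": 0.0055,"z": 0.03,"wx": -0.001,"wy": 0.0017,"wz": 0.003,"claw": 0.3},{"x": -0.0005,"y": 0.0055,"z": 0.07,"wx": -0.001,"wy": 0.0017,"wz": 0.003,"claw": 0.3},{"x": -0.0005,"y": 0.0055,"z": 0.11,"wx": -0.001,"wy": 0.0017,"wz": 0.003,"claw": 0.3},{"x": -0.0005,"y": 0.0055,"z": 0.1375,"wx": -0.001,"wy": 0.0017,"wz": 0.003,"claw": 0.3},{"x": -0.0005,"y": 0.0055,"z": 0.1375,"wx": -0.001,"wy": 0.0017,"wz": 0.003,"claw": 0.3},{"x": -0.0005,"y": 0.0055,"z": 0.1375,"wx": -0.001,"wy": 0.0017,"wz": 0.003,"claw": 0.3}]}}

```text
time_s: 4.52
position: [0.4903, -0.1852, 0.0389]
tcp_rot: [[0.967, 0.253, 0.005], [0.253, -0.967, -0.002], [0.005, 0.003, -1.0]]
force: [0.8, 0.9, 0.1]
opening: 0.651
```

```bash
python3 - <<'E'
from h import *
d=camera("side");cv2.imwrite("pics/s4.png",cv2.resize(d["img"][150:300,220:420,::-1],None,fx=4,fy=4))
print(np.round(state()["force"],2),state()["position"],cmd(.488,-.183,.036,-75.2))
E
```

```text
[-0.2  -0.07  0.99] [ 0.49088196 -0.18574454  0.03960346] ([-0.0035, -0.0057, 0.006], [0.0018, -0.0031, -0.0013])
```

View pics/s4.png

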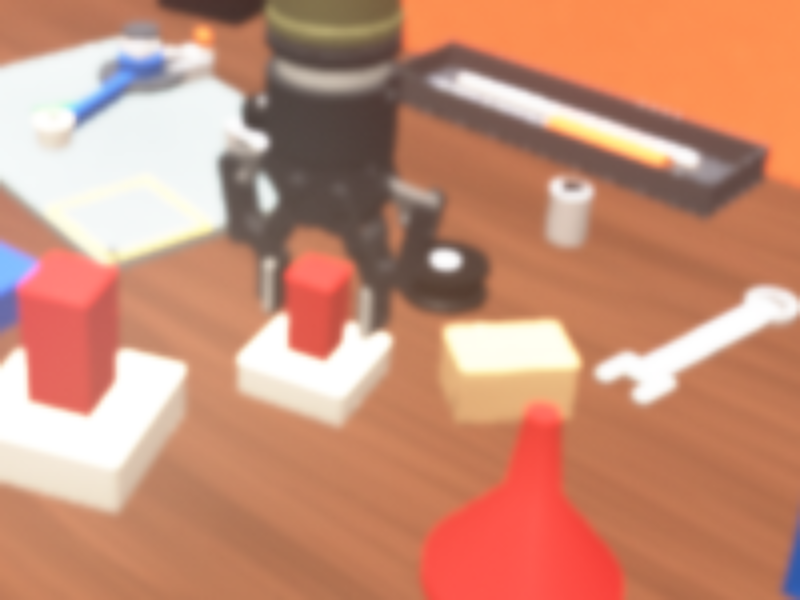

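>>> {"name": "step_arm", "arguments": {"commands": [{"x": -0.003,"y": -0.004,"z": 0.004,"wx": 0,"wy": -0.002,"wz": 0,"claw": 0.3},{"x": -0.003,"y": -0.004,"z": 0.004,"wx": 0,"wy": -0.002,"wz": 0,"claw": -1},{"x": -0.003,"y": -0.004,"z": 0.004,"wx": 0,"wy": -0.002,"wz": 0,"claw": -1},{"x": -0.003,"y": -0.004,"z": 0.004,"wx": 0,"wy": -0.002,"wz": 0,"claw": -1},{"x": -0.003,"y": -0.004,"z": 0.004,"wx": 0,"wy": -0.002,"wz": 0,"claw": -1},{"x": -0.003,"y": -0.004,"z": 0.004,"wx": 0,"wy": -0.002,"wz": 0,"claw": -1},{"x": -0.003,"y": -0.004,"z": 0.004,"wx": 0,"wy": -0.002,"wz": 0,"claw": -1},{"x": -0.003,"y": -0.004,"z": 0.004,"wx": 0,"wy": -0.002,"wz": 0,"claw": -1}], "grip_force": 70}}

```text
time_s: 5.23
position: [0.4874, -0.1843, 0.0364]
tcp_rot: [[0.968, 0.251, 0.002], [0.251, -0.968, -0.002], [0.001, 0.003, -1.0]]
force: [-0.8, 1.2, 6.4]
opening: 0.343
```

```bash
python3 - <<'E'
from h import *
for i in range(3):
  camera("wrist"); s=state();print(np.round(s["force"],2),np.round(s["position"],4),np.round(s["tcp_rot"],4).tolist(),s["opening"])
E
```

```text
[-1.    0.79  6.03] [ 0.4874 -0.1843  0.0364] [[0.968, 0.251, 0.0017], [0.2511, -0.968, -0.0022], [0.0011, 0.0026, -1.0]] 0.33813910979750783
[-0.53  1.22  6.87] [ 0.4874 -0.1842  0.0364] [[0.968, 0.2511, 0.0017], [0.2511, -0.968, -0.0022], [0.0011, 0.0025, -1.0]] 0.34112570113129
[-1.22  0.33  8.23] [ 0.4874 -0.1842  0.0364] [[0.968, 0.251, 0.0018], [0.251, -0.968, -0.0022], [0.0012, 0.0026, -1.0]] 0.34363056353980226
```

>>> {"name": "step_arm", "arguments": {"commands": [{"x": 0,"y": 0,"z": -0.03,"wx": 0,"wy": 0,"wz": 0,"claw": -1},{"x": 0,"y": 0,"z": -0.07,"wx": 0,"wy": 0,"wz": 0,"claw": -1},{"x": 0,"y": 0,"z": -0.12,"wx": 0,"wy": 0,"wz": 0,"claw": -1},{"x": 0,"y": 0,"z": -0.15,"wx": 0,"wy": 0,"wz": 0,"claw": -1},{"x": 0,"y": 0,"z": -0.15,"wx": 0,"wy": 0,"wz": 0,"claw": -1},{"x": 0,"y": 0,"z": -0.15,"wx": 0,"wy": 0,"wz": 0,"claw": -1}]}}

```text
time_s: 5.88
position: [0.4866, -0.184, 0.1253]
tcp_rot: [[0.968, 0.251, 0.001], [0.251, -0.968, -0.002], [0.0, 0.003, -1.0]]
force: [-0.8, 0.1, -3.8]
opening: 0.343
```

```bash
python3 - <<'E'
from h import *
s=state();print(np.round(s["force"],2),s["opening"])
print(cmd(.531,.034,.115,-100.5))
E
```

```text
[-0.83  0.11 -3.76] 0.34338431159820704
([0.1628, -0.3331, 0.0163], [0.0011, -0.0005, 0.2087])
```

>>> {"name": "step_arm", "arguments": {"commands": [{"x": 0.02,"y": -0.05,"z": 0,"wx": 0.001,"wy": -0.0005,"wz": 0.035,"claw": -1},{"x": 0.05,"y": -0.1,"z": 0,"wx": 0.001,"wy": -0.0005,"wz": 0.07,"claw": -1},{"x": 0.08,"y": -0.16,"z": 0,"wx": 0.001,"wy": -0.0005,"wz": 0.11,"claw": -1},{"x": 0.11,"y": -0.22,"z": 0,"wx": 0.001,"wy": -0.0005,"wz": 0.15,"claw": -1},{"x": 0.14,"y": -0.28,"z": 0.005,"wx": 0.001,"wy": -0.0005,"wz": 0.19,"claw": -1},{"x": 0.155,"y": -0.32,"z": 0.01,"wx": 0.001,"wy": -0.0005,"wz": 0.209,"claw": -1},{"x": 0.163,"y": -0.333,"z": 0.016,"wx": 0.001,"wy": -0.0005,"wz": 0.209,"claw": -1},{"x": 0.163,"y": -0.333,"z": 0.016,"wx": 0.001,"wy": -0.0005,"wz": 0.209,"claw": -1},{"x": 0.163,"y": -0.333,"z": 0.016,"wx": 0.001,"wy": -0.0005,"wz": 0.209,"claw": -1}]}}

```text
time_s: 6.63
position: [0.5295, 0.0329, 0.113]
tcp_rot: [[0.983, -0.182, -0.005], [-0.182, -0.983, -0.003], [-0.004, 0.004, -1.0]]
force: [-0.1, -0.5, -4.2]
opening: 0.347
```

```bash
python3 - <<'E'
from h import *
d=camera("wrist");cv2.imwrite("pics/w5.png",d["img"][:,:,::-1])
d2=camera("top");cv2.imwrite("pics/t5.png",cv2.resize(d2["img"][110:260,150:350,::-1],None,fx=4,fy=4))
s=state();print(np.round(s["force"],2),s["position"],s["opening"])
E
```

```text
[ 0.76  0.2  -2.71] [0.53024749 0.03124526 0.11420433] 0.34578741623209075
```

View pics/w5.png

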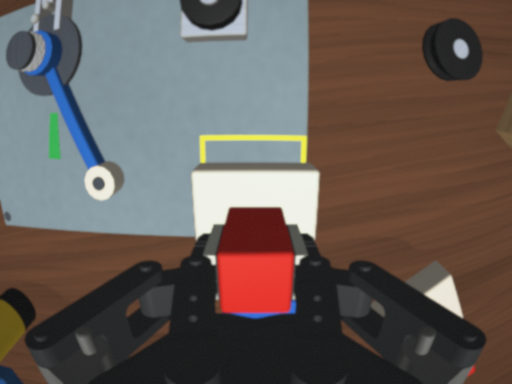

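View pics/t5.png

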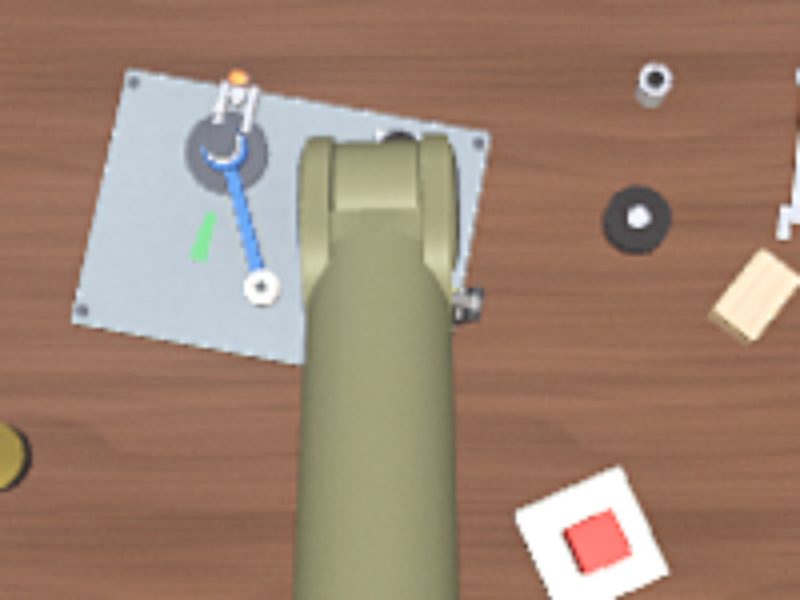

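```bash
python3 - <<'E'
from h import *
d=camera("wrist");s=state();R=s["tcp_rot"];p=s["position"];print(p.round(4))
im=d["img"];cv2.imwrite("pics/w5z.png",cv2.resize(im[120:245,180:330,::-1],None,fx=5,fy=4.8,interpolation=cv2.INTER_CUBIC))
f=lambda px,z:((unprojw(d,px,z)-p)@R).round(4).tolist()
print("yellow",f([[134,199],[134,307]],.012),unprojw(d,[[134,199],[134,307]],.012).round(4).tolist())
zb=p[2]-.0364
print("foot top",f([[169.5,193],[169.5,319.5]],zb+.025),"bot",f([[163,198],[163.5,311]],zb))
print("roller",f([[181.5,99.5]],.038),unprojw(d,[[181.5,99.5]],.038))
print("plate corners",f([[216,4]],.012), "plate right edge",unprojw(d,[[5,309],[120,307]],.012).round(4).tolist(),"pl lower edge",unprojw(d,[[226,10],[236,180]],.012).round(4).tolist())
E
```

```text
[0.5306 0.0313 0.1146]
yellow [[0.0462, -0.0467, 0.1024], [0.0461, 0.0431, 0.1026]] [[0.5845, 0.0683, 0.012], [0.5677, -0.0198, 0.012]]
foot top [[0.0355, -0.0333, 0.0113], [0.0355, 0.0345, 0.0114]] bot [[0.0343, -0.0354, 0.0363], [0.0339, 0.0345, 0.0364]]
roller [[0.0126, -0.1301, 0.0763]] [[0.56705623 0.15664198 0.038     ]]
plate corners [[-0.0346, -0.2973, 0.1021]] plate right edge [[0.6763, -0.042, 0.012], [0.5792, -0.0217, 0.012]] pl lower edge [[0.5383, 0.325, 0.012], [0.4976, 0.1081, 0.012]]
```

View pics/w5z.png

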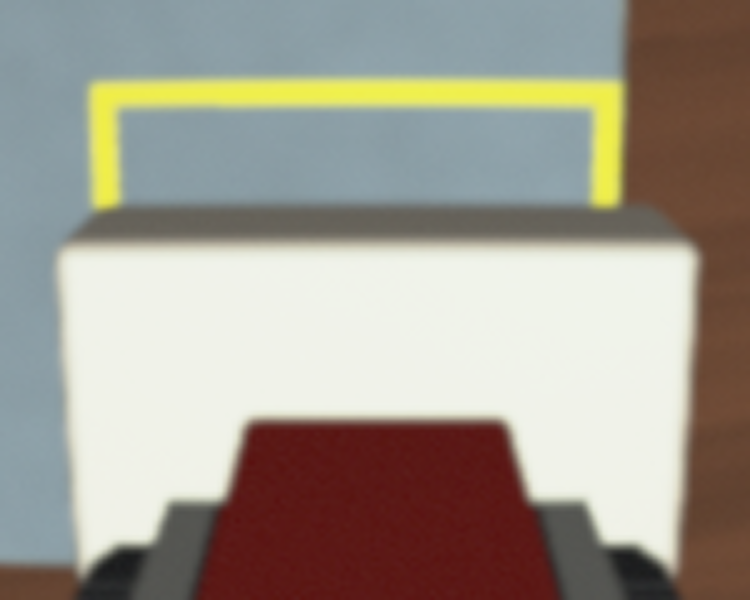

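```bash
cat >> h.py <<'E'
def cmd2(x,y,z,ang):
    "like cmd but keeps block upright: tool-frame up vector as at grasp"
    s=state();R=s["tcp_rot"];a=np.radians(ang)
    yv=np.array([np.cos(a),np.sin(a),0]);zv=np.array([0,0,-1.]);T=np.c_[np.cross(yv,zv),yv,zv]
    u=np.array([.0011,.0026,-1]);u/=np.linalg.norm(u)
    A=Ro.align_vectors(T[2:3],u[None])[0].as_matrix() # A u = T row3
    T2=T@A
    v=Ro.from_matrix(R.T@T2).as_rotvec(degrees=True)
    return (R.T@(np.array([x,y,z])-s["position"])/.6).round(4).tolist(),(v/120).round(5).tolist()
E
python3 - <<'E'
from h import *
s=state();R=s["tcp_rot"];p=s["position"]
L=p+R@[.0022,-.0018,0];print(L,p)
print(cmd2(L[0],L[1],.058,-100.5), np.degrees(np.arctan2(R[1,1],R[0,1])))
E
```

```text
[0.53305301 0.03262386 0.11459951] [0.53055618 0.03126527 0.11460694]
([0.0038, -0.0032, 0.0943], [-0.00028, 0.00135, -0.00198]) -100.73757151375801
```

>>> {"name": "step_arm", "arguments": {"commands": [{"x": 0.0037,"y": -0.003,"z": 0.025,"wx": 0,"wy": 0.0013,"wz": 0,"claw": -1},{"x": 0.0037,"y": -0.003,"z": 0.055,"wx": 0,"wy": 0.0013,"wz": 0,"claw": -1},{"x": 0.0037,"y": -0.003,"z": 0.08,"wx": 0,"wy": 0.0013,"wz": 0,"claw": -1},{"x": 0.0037,"y": -0.003,"z": 0.094,"wx": 0,"wy": 0.0013,"wz": 0,"claw": -1},{"x": 0.0037,"y": -0.003,"z": 0.094,"wx": 0,"wy": 0.0013,"wz": 0,"claw": -1},{"x": 0.0037,"y": -0.003,"z": 0.094,"wx": 0,"wy": 0.0013,"wz": 0,"claw": -1},{"x": 0.0037,"y": -0.003,"z": 0.094,"wx": 0,"wy": 0.0013,"wz": 0,"claw": -1}]}}

```text
time_s: 7.37
position: [0.5343, 0.0347, 0.0597]
tcp_rot: [[0.983, -0.184, 0.003], [-0.184, -0.983, -0.001], [0.003, 0.0, -1.0]]
force: [0.3, -0.9, -3.5]
opening: 0.344
```

```bash
python3 - <<'E'
from h import *
d=camera("wrist");im=d["img"];cv2.imwrite("pics/w6.png",im[:,:,::-1])
s=state();print(np.round(s["force"],2),s["position"].round(4),s["tcp_rot"].round(4).tolist())
print(cmd2(.533,.0326,.0485,-100.7))
E
```

```text
[-0.11 -0.49 -3.09] [0.5345 0.0349 0.0598] [[0.983, -0.1836, 0.0036], [-0.1836, -0.983, -0.0007], [0.0037, -0.0, -1.0]]
([-0.0018, 0.0042, 0.0188], [-0.00125, -0.00123, 0.00099])
```

View pics/w6.png

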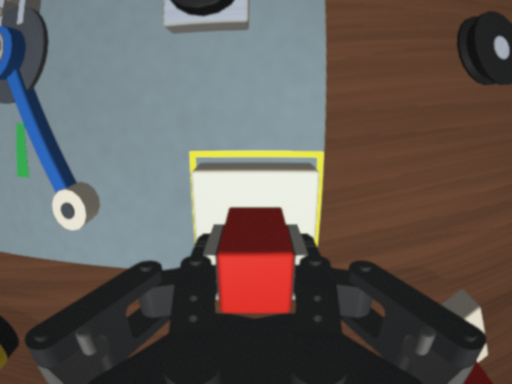

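```bash
python3 - <<'E'
from h import *
d=camera("wrist");s=state();R=s["tcp_rot"];p=s["position"]
im=d["img"];cv2.imwrite("pics/w6z.png",cv2.resize(im[140:250,180:335,::-1],None,fx=5,fy=5,interpolation=cv2.INTER_CUBIC))
f=lambda px,z:((unprojw(d,px,z)-p)@R).round(4).tolist()
print(p,"yellow",f([[151,189.5],[151,324]],.012)); zb=p[2]-.0364
print("foot top",f([[169.5,193],[169.5,319.5]],zb+.025),"bot",f([[163,198],[163.5,311]],zb))
print("roller",f([[209.5,69.5]],.038))
E
```

```text
[0.53440211 0.03508922 0.05976134] yellow [[0.0405, -0.0431, 0.0479], [0.0404, 0.0454, 0.0479]]
foot top [[0.0358, -0.0334, 0.0115], [0.0357, 0.0347, 0.0115]] bot [[0.0345, -0.0354, 0.0365], [0.0341, 0.0347, 0.0365]]
roller [[0.0074, -0.1263, 0.0218]]
```

View pics/w6z.png

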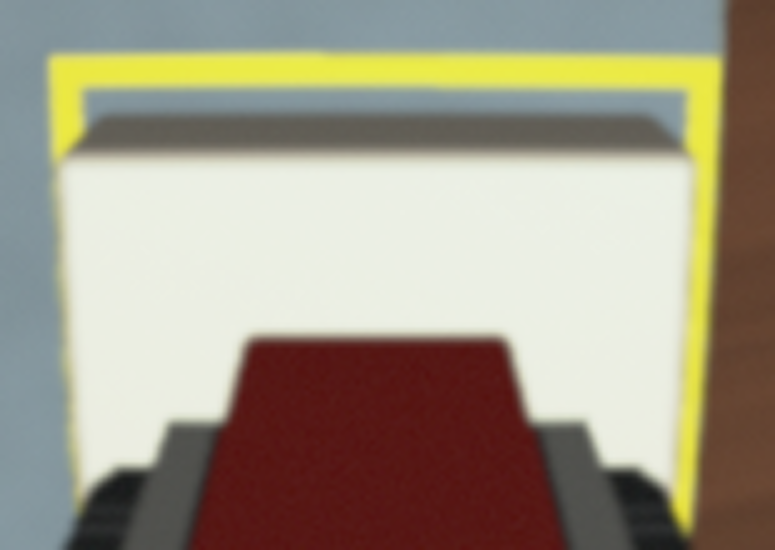

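>>> {"name": "step_arm", "arguments": {"commands": [{"x": -0.005,"y": 0.002,"z": 0.004,"wx": -0.0012,"wy": -0.0012,"wz": 0,"claw": -1},{"x": -0.005,"y": 0.002,"z": 0.008,"wx": -0.0012,"wy": -0.0012,"wz": 0,"claw": -1},{"x": -0.005,"y": 0.002,"z": 0.012,"wx": -0.0012,"wy": -0.0012,"wz": 0,"claw": -1},{"x": -0.005,"y": 0.002,"z": 0.015,"wx": -0.0012,"wy": -0.0012,"wz": 0,"claw": -1},{"x": -0.005,"y": 0.002,"z": 0.015,"wx": -0.0012,"wy": -0.0012,"wz": 0,"claw": -1},{"x": -0.005,"y": 0.002,"z": 0.015,"wx": -0.0012,"wy": -0.0012,"wz": 0,"claw": -1}]}}

```text
time_s: 7.97
position: [0.5302, 0.0346, 0.0494]
tcp_rot: [[0.983, -0.183, -0.002], [-0.183, -0.983, -0.003], [-0.001, 0.004, -1.0]]
force: [0.3, -0.3, -3.3]
opening: 0.34
```

```bash
python3 - <<'E'
from h import *
d=camera("wrist");s=state();R=s["tcp_rot"];p=s["position"]
print(np.round(s["force"],2),np.round(s["moment"],3),p.round(4),R[2].round(4))
im=d["img"];cv2.imwrite("pics/w7z.png",cv2.resize(im[140:250,180:335,::-1],None,fx=5,fy=5,interpolation=cv2.INTER_CUBIC))
E
```

```text
[ 0.28  1.13 -3.28] [ 0.016 -0.093 -0.014] [0.5303 0.0346 0.0496] [-9.0e-04  3.4e-03 -1.0e+00]
```

View pics/w7z.png

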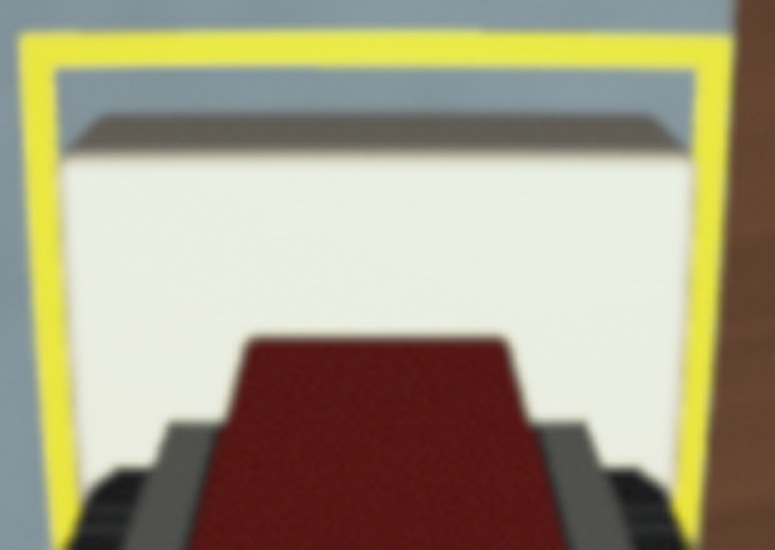

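```bash
python3 - <<'E'
from h import *
d=camera("wrist");s=state();R=s["tcp_rot"];p=s["position"]
f=lambda px,z:((unprojw(d,px,z)-p)@R).round(4).tolist()
print(p,"yellow",f([[146.4,183.6],[147,326.8]],.012)); zb=p[2]-.0364
print("bot",f([[162.8,200],[162.8,310.5]],zb))
E
```

```text
[0.53038609 0.03456197 0.04963446] yellow [[0.0449, -0.0445, 0.0375], [0.0444, 0.0445, 0.0378]]
bot [[0.0346, -0.0342, 0.0363], [0.0345, 0.0342, 0.0365]]
```

>>> {"name": "step_arm", "arguments": {"commands": [{"x": 0.001,"y": 0,"z": 0.001,"wx": 0,"wy": 0.0005,"wz": 0,"claw": -1},{"x": 0.001,"y": 0,"z": 0.002,"wx": 0,"wy": 0.0005,"wz": 0,"claw": -1},{"x": 0.001,"y": 0,"z": 0.003,"wx": 0,"wy": 0.0005,"wz": 0,"claw": -1},{"x": 0.001,"y": 0,"z": 0.003,"wx": 0,"wy": 0.0005,"wz": 0,"claw": -1}]}}

```text
time_s: 8.4
position: [0.5312, 0.0344, 0.0484]
tcp_rot: [[0.983, -0.183, 0.0], [-0.183, -0.983, -0.003], [0.001, 0.003, -1.0]]
force: [-2.3, -0.4, 1.3]
opening: 0.341
```

>>> {"name": "step_arm", "arguments": {"commands": [{"x": 0,"y": -0.008,"z": 0,"wx": 0,"wy": 0,"wz": 0,"claw": -1},{"x": 0,"y": -0.018,"z": 0,"wx": 0,"wy": 0,"wz": 0,"claw": -1},{"x": 0,"y": -0.028,"z": -0.0001,"wx": 0,"wy": 0,"wz": 0,"claw": -1},{"x": 0,"y": -0.038,"z": -0.0001,"wx": 0,"wy": 0,"wz": 0,"claw": -1},{"x": 0,"y": -0.048,"z": -0.0002,"wx": 0,"wy": 0,"wz": 0,"claw": -1},{"x": 0,"y": -0.058,"z": -0.0002,"wx": 0,"wy": 0,"wz": 0,"claw": -1},{"x": 0,"y": -0.058,"z": -0.0002,"wx": 0,"wy": 0,"wz": 0,"claw": -1}]}}

```text
time_s: 8.98
position: [0.5383, 0.0709, 0.0484]
tcp_rot: [[0.983, -0.181, 0.001], [-0.181, -0.983, -0.002], [0.002, 0.002, -1.0]]
force: [0.7, 1.3, 5.1]
opening: 0.345
```

```bash
python3 - <<'E'
from h import *
d=camera("wrist");s=state();R=s["tcp_rot"];p=s["position"]
print(np.round(s["force"],2),np.round(s["moment"],3),p.round(4),R.round(4).tolist(),s["opening"])
im=d["img"];cv2.imwrite("pics/w8.png",im[:,:,::-1])
E
```

```text
[0.53 1.6  3.95] [ 0.306 -0.123 -0.047] [0.5383 0.0709 0.0484] [[0.9834, -0.1813, 0.0015], [-0.1813, -0.9834, -0.0016], [0.0018, 0.0013, -1.0]] 0.34888815674630885
```

View pics/w8.png

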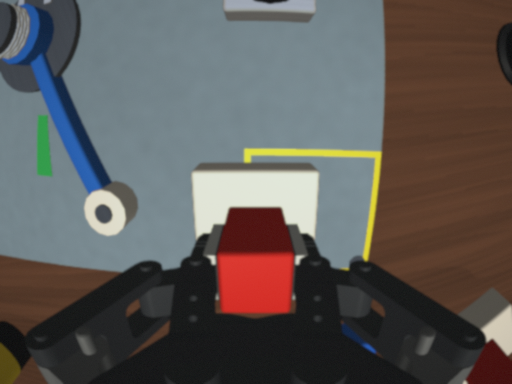

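>>> {"name": "step_arm", "arguments": {"commands": [{"x": 0,"y": -0.008,"z": -0.0004,"wx": 0,"wy": 0,"wz": 0,"claw": -1},{"x": 0,"y": -0.018,"z": -0.0004,"wx": 0,"wy": 0,"wz": 0,"claw": -1},{"x": 0,"y": -0.028,"z": -0.0004,"wx": 0,"wy": 0,"wz": 0,"claw": -1},{"x": 0,"y": -0.038,"z": -0.0005,"wx": 0,"wy": 0,"wz": 0,"claw": -1},{"x": 0,"y": -0.048,"z": -0.0005,"wx": 0,"wy": 0,"wz": 0,"claw": -1},{"x": 0,"y": -0.056,"z": -0.0005,"wx": 0,"wy": 0,"wz": 0,"claw": -1},{"x": 0,"y": -0.056,"z": -0.0005,"wx": 0,"wy": 0,"wz": 0,"claw": -1}]}}

```text
time_s: 9.62
position: [0.5441, 0.103, 0.0484]
tcp_rot: [[0.983, -0.182, 0.001], [-0.182, -0.983, -0.003], [0.001, 0.003, -1.0]]
force: [0.6, 0.5, 4.4]
opening: 0.343
```

```bash
python3 - <<'E'
from h import *
d=camera("wrist");s=state();R=s["tcp_rot"];p=s["position"]
print(np.round(s["force"],2),np.round(s["moment"],3),p.round(4),R.round(4).tolist(),s["opening"],np.round(s["qpos"],2))
im=d["img"];cv2.imwrite("pics/w9.png",im[:,:,::-1])
E
```

```text
[0.74 0.65 4.74] [ 0.244 -0.112  0.017] [0.5441 0.1029 0.0484] [[0.9833, -0.1822, 0.0009], [-0.1822, -0.9833, -0.0024], [0.0013, 0.0022, -1.0]] 0.3455673001761333 [-0.68  0.31  0.5   1.91 -0.17  0.97 -1.85]
```

View pics/w9.png

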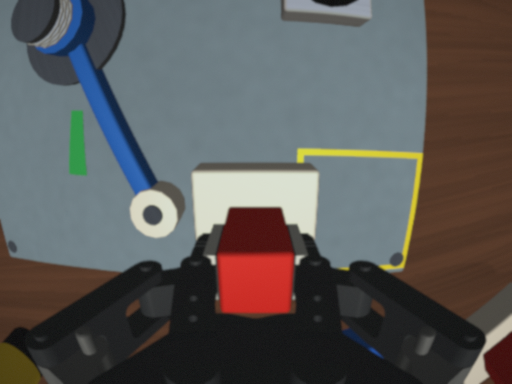

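>>> {"name": "step_arm", "arguments": {"commands": [{"x": 0,"y": -0.008,"z": -0.0002,"wx": 0,"wy": 0,"wz": 0,"claw": -1},{"x": 0,"y": -0.016,"z": -0.0002,"wx": 0,"wy": 0,"wz": 0,"claw": -1},{"x": 0,"y": -0.024,"z": -0.0002,"wx": 0,"wy": 0,"wz": 0,"claw": -1},{"x": 0,"y": -0.032,"z": -0.0003,"wx": 0,"wy": 0,"wz": 0,"claw": -1},{"x": 0,"y": -0.04,"z": -0.0003,"wx": 0,"wy": 0,"wz": 0,"claw": -1},{"x": 0,"y": -0.05,"z": -0.0003,"wx": 0,"wy": 0,"wz": 0,"claw": -1},{"x": 0,"y": -0.06,"z": -0.0003,"wx": 0,"wy": 0,"wz": 0,"claw": -1}]}}

```text
time_s: 10.25
position: [0.5498, 0.1328, 0.0486]
tcp_rot: [[0.983, -0.186, -0.002], [-0.186, -0.983, -0.008], [-0.001, 0.009, -1.0]]
force: [-2.8, -8.9, 11.6]
opening: 0.343
```

```bash
python3 - <<'E'
from h import *
d=camera("wrist");s=state();R=s["tcp_rot"];p=s["position"]
print(np.round(s["force"],2),np.round(s["moment"],3),p.round(4),R.round(4).tolist(),s["opening"],np.round(s["qpos"],2))
im=d["img"];cv2.imwrite("pics/w10.png",im[:,:,::-1])
E
```

```text
[-1.82 -7.88 11.42] [-1.773  0.409 -0.009] [0.55   0.1347 0.0486] [[0.9829, -0.1842, -0.0016], [-0.1843, -0.9829, -0.0072], [-0.0002, 0.0074, -1.0]] 0.34192329073111255 [-0.71  0.33  0.49  1.87 -0.18  0.98 -1.9 ]
```

View pics/w10.png

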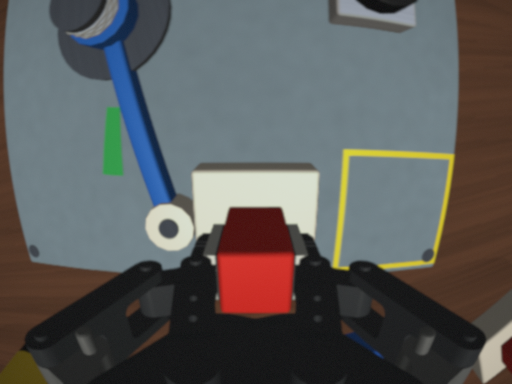

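```bash
python3 - <<'E'
from h import *
s=state();p=s["position"]
print(cmd2(p[0],p[1],.0484,-100.6))
E
```

```text
([0.0, -0.0, 0.0003], [0.00228, 0.00063, -0.00014])
```

>>> {"name": "step_arm", "arguments": {"commands": [{"x": 0,"y": -0.006,"z": -0.0003,"wx": 0.0015,"wy": 0,"wz": 0,"claw": -1},{"x": 0,"y": -0.014,"z": -0.0004,"wx": 0.003,"wy": 0,"wz": 0,"claw": -1},{"x": 0,"y": -0.022,"z": -0.0005,"wx": 0.003,"wy": 0,"wz": 0,"claw": -1},{"x": 0,"y": -0.03,"z": -0.0005,"wx": 0.003,"wy": 0,"wz": 0,"claw": -1},{"x": 0,"y": -0.036,"z": -0.0005,"wx": 0.003,"wy": 0,"wz": 0,"claw": -1}]}}

```text
time_s: 10.72
position: [0.553, 0.1528, 0.0485]
tcp_rot: [[0.983, -0.186, -0.003], [-0.186, -0.983, -0.004], [-0.002, 0.004, -1.0]]
force: [-6.3, -12.2, 11.9]
opening: 0.341
```

```bash
python3 - <<'E'
from h import *
s=state();R=s["tcp_rot"];p=s["position"]
print(np.round(s["force"],2),np.round(s["moment"],3),p.round(4),R.round(4).tolist())
print(cmd2(p[0],p[1],.0484,-100.6))
E
```

```text
[ -6.34 -12.24  11.87] [-2.532  0.925  0.012] [0.553  0.1528 0.0485] [[0.9825, -0.186, -0.0029], [-0.186, -0.9825, -0.004], [-0.0021, 0.0045, -1.0]]
([0.0, -0.0, 0.0002], [0.0009, 0.00154, -0.001])
```

>>> {"name": "step_arm", "arguments": {"commands": [{"x": 0,"y": -0.006,"z": -0.0004,"wx": 0.0008,"wy": 0.001,"wz": 0,"claw": -1},{"x": 0,"y": -0.014,"z": -0.0006,"wx": 0.0015,"wy": 0.0015,"wz": 0,"claw": -1},{"x": 0,"y": -0.022,"z": -0.0008,"wx": 0.0015,"wy": 0.0015,"wz": 0,"claw": -1},{"x": 0,"y": -0.03,"z": -0.0008,"wx": 0.0015,"wy": 0.0015,"wz": 0,"claw": -1},{"x": 0,"y": -0.037,"z": -0.0008,"wx": 0.0015,"wy": 0.0015,"wz": 0,"claw": -1},{"x": 0,"y": -0.042,"z": -0.0008,"wx": 0.0015,"wy": 0.0015,"wz": 0,"claw": -1},{"x": 0,"y": -0.042,"z": -0.0008,"wx": 0.0015,"wy": 0.0015,"wz": 0,"claw": -1},{"x": 0,"y": -0.042,"z": -0.0008,"wx": 0.0015,"wy": 0.0015,"wz": 0,"claw": -1}]}}

```text
time_s: 11.38
position: [0.5574, 0.179, 0.0484]
tcp_rot: [[0.983, -0.185, 0.001], [-0.185, -0.983, -0.0], [0.001, 0.0, -1.0]]
force: [-4.0, -8.1, 8.3]
opening: 0.34
```

```bash
python3 - <<'E'
from h import *
d=camera("wrist");s=state();R=s["tcp_rot"];p=s["position"]
print(np.round(s["force"],2),np.round(s["moment"],3),p.round(4),R.round(4).tolist(),s["opening"])
im=d["img"];cv2.imwrite("pics/w11.png",im[:,:,::-1])
print(cmd2(p[0],p[1],.0484,-100.6),np.hypot(p[0]-.5312,p[1]-.0344))
d=camera("side");cv2.imwrite("pics/s11.png",cv2.resize(d["img"][100:250,160:360,::-1],None,fx=4,fy=4,interpolation=cv2.INTER_CUBIC))
E
```

```text
[-4.16 -8.57  8.03] [-1.984  0.704  0.077] [0.5574 0.179  0.0484] [[0.9828, -0.1847, 0.0007], [-0.1847, -0.9828, -0.0002], [0.0007, 0.0001, -1.0]] 0.3454011185127633
([-0.0, -0.0, 0.0], [-0.0012, 0.00018, -0.00035]) 0.1469409763226008
```

View pics/w11.png

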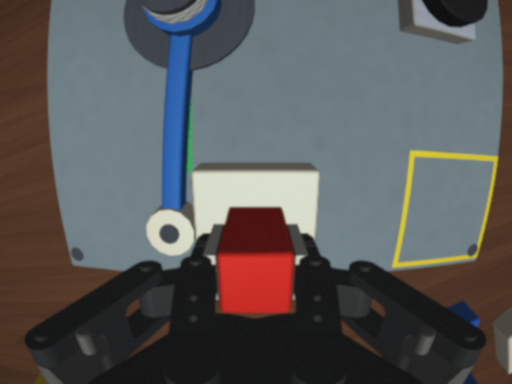

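View pics/s11.png

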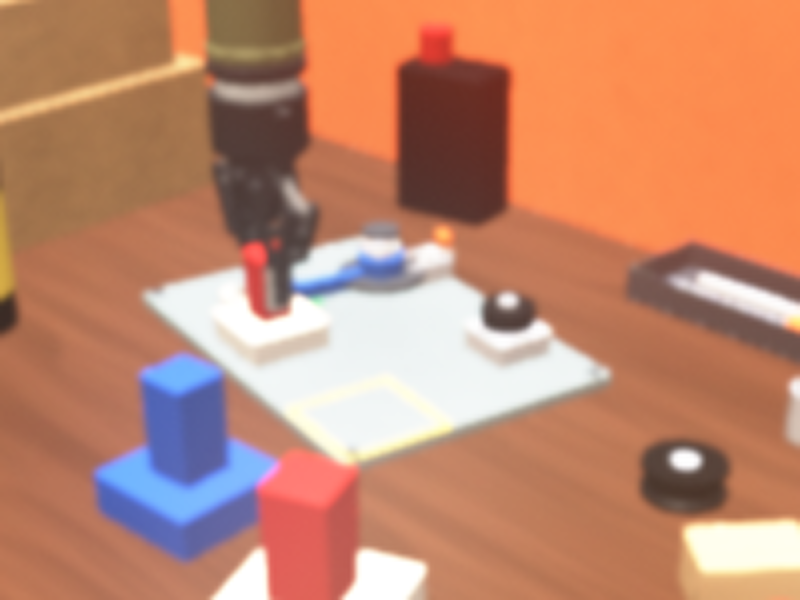

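```bash
python3 - <<'E'
from h import *
d=camera("wrist");s=state();R=s["tcp_rot"];p=s["position"]
L=np.array([.5312,.0344,.0484])+[.001,0,0]; yaw=np.radians(-10.6)
J=np.array([[np.cos(yaw),-np.sin(yaw)],[np.sin(yaw),np.cos(yaw)]])
def tojig(W): return (W[:,:2]-L[:2])@J*1000+[-72,-125]
r=tojig(unprojw(d,[[234,170]],.038))[0]
print("roller jig",r,"block",tojig(p[None]))
# green band & yellow check
print("yellow corners",tojig(unprojw(d,[[150,411],[156,498],[267,393],[257,478]],.012)).round(1).tolist())
print("green",tojig(unprojw(d,[[105,190],[172,192]],.012)).round(1).tolist())
print("q from roller y",.45-np.arcsin((60-r[1])/130), "q from block",.45-np.arcsin((60-(tojig(p[None])[0,1]+50))/130))
print(np.round(s["force"],2),s["time_s"])
E
```

```text
roller jig [-75.85698406  71.30035242] block [[-73.862102    21.73418277]]
yellow corners [[-29.3, -82.2], [-29.5, -169.8], [-117.5, -82.1], [-117.9, -171.4]]
green [[-3.4, 61.1], [-45.0, 61.4]]
q from roller y 0.5370356315994382 q from block 0.5403859640252737
[-4.34 -7.87  7.24] 11.5333
```

>>> {"name": "step_arm", "arguments": {"commands": [{"x": 0,"y": 0,"z": 0,"wx": -0.0008,"wy": 0,"wz": 0,"claw": -1},{"x": 0,"y": 0,"z": 0,"wx": -0.0008,"wy": 0,"wz": 0,"claw": -1},{"x": 0,"y": 0,"z": 0,"wx": -0.0008,"wy": 0,"wz": 0,"claw": -1},{"x": 0,"y": 0,"z": 0,"wx": -0.0008,"wy": 0,"wz": 0,"claw": -1}]}}

```text
time_s: 11.87
position: [0.5574, 0.179, 0.0484]
tcp_rot: [[0.983, -0.185, 0.0], [-0.185, -0.983, -0.002], [0.001, 0.002, -1.0]]
force: [-3.3, -7.8, 7.4]
opening: 0.342
```

```bash
python3 - <<'E'
from h import *
d=camera("wrist");cv2.imwrite("pics/w12.png",d["img"][:,:,::-1])
d=camera("top");cv2.imwrite("pics/t12.png",cv2.resize(d["img"][110:260,150:350,::-1],None,fx=4,fy=4,interpolation=cv2.INTER_CUBIC))
s=state();print(np.round(s["force"],2),s["position"].round(4),s["tcp_rot"][2].round(4),s["opening"],s["time_s"])
E
```

```text
[-3.69 -7.98  8.36] [0.5574 0.179  0.0484] [ 7.0e-04  1.5e-03 -1.0e+00] 0.34585313376551413 11.9667
```

View pics/t12.png

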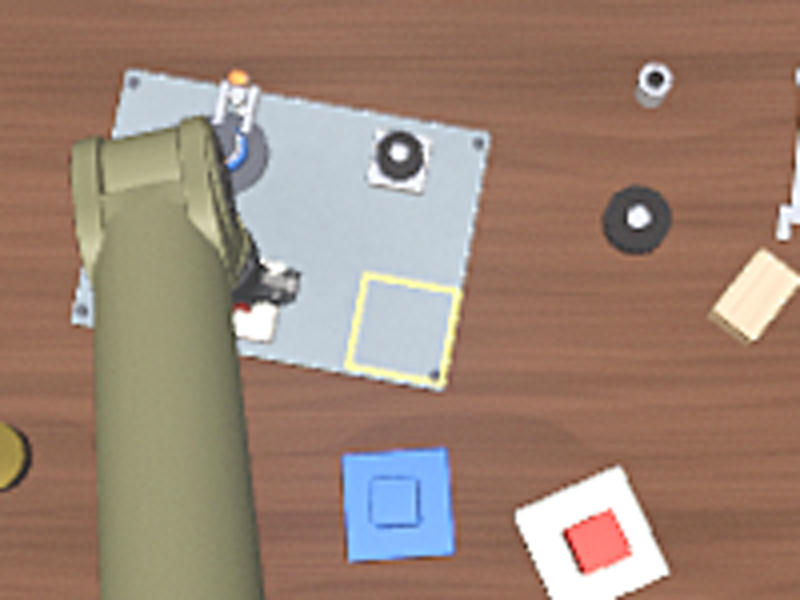

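View pics/w12.png

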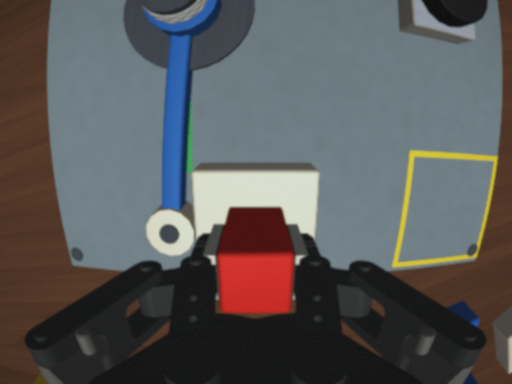

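The arm is steady: the wrist picture shows the roller at (233,170) against the foot and the blue arm over the green band. In the top picture, the orange pawl tab is back at its rest pixel (238,77), and the other things are unmoved.

```bash
python3 -c "
from rig import hand_in
print(hand_in())"
```

```text
the job is handed in; nothing more can be done
None
```

I picked up the small red-grip block and set it flat and centred in the yellow square. I then slid it about 147 mm along the plate to push the tensioner arm over the green band, and handed in still gripping and pushing at about 12 s.

**Last checks:**
- **Arm angle:** about 0.54 rad, from both the roller's position in the wrist picture and the block's travel. That is inside the 0.46 to 0.62 range.
- **Pawl:** its orange tab looked back at its rest position in the top picture. I did not measure the click itself.
- **Flatness and push:** the block was flat to within about 0.1°. The last wrist force reading was about 9 N sideways and 8 N upward from the plate, steady while holding.
- **Grip:** the opening stayed at about 0.34, so the block was still held.
- **Other things:** everything visible in the last top picture was where it started.

**What disagreed:**
- **Plate load:** contact was light, at about 5 to 8 N, up to the roller. During the push the plate load rose to about 15 N, so I eased it off to about 11 N.
- **Jig position:** the first wrist-camera view put one plate corner up to about 10 mm off from the top view. I re-measured close up at the yellow square and used that instead.

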